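Seat a round mirror cell in its kinematic nest

ROBOT

A 7-joint arm with a two-finger parallel gripper is mounted at the origin on a cart in front of the work surface, level with it; the furniture and walls round the work are solid. World frame = base frame: x ahead of the robot, y to its left, z up, the work surface at z = 0. Lengths are in m, angles in rad, forces in N, time in s.
With the tool pointing down it reaches from about 0.425 to 0.875 m from the base axis. Payload 4.7 kg.
Tool frame: the origin (TCP) lies on the centre line of the jaws, within the pads' length; the fingertips stand ahead of it and the grasp point (between the pads) lies 2 mm behind it (nose_length is the z of the fingertips in the tool frame, in m); z points along the fingers, y is the line along which they close (so a half turn about z gives the same grasp; the last joint's range is limited). The gripper opens to 87 mm and grips with 3 to 60 N. Pads are 19 mm wide; open, the fingers measure 117 mm over their backs; the gripper's body (75 mm by 190 mm) begins 51 mm behind the grasp point.
Start: joints at [1.214, 0.321, -0.07, 1.45, 0.023, 1.371, -0.057], TCP at [0.236, -0.606, 0.24] pointing down, gripper open.
Joint ranges: [-2.86, 2.86], [-0.3, 2.09], [-1.38, 1.24], [0.06, 2.45], [-1.56, 4.7], [0.09, 2.05], [-2.69, 2.69]. Speed limits (rad/s): [2.57, 2.57, 3.14, 3.14, 3.14, 3.14, 3.14].

INTERFACE

Orientations are given as a rotation vector (axis times angle).
In Python, from bench import * gives the robot as it stands.
- The arm moves only by the tool send_rows, never from a script. Its arguments are lists of equal length, an entry for each row: "xyz": the shift along the tool's x, y, z in mm, a list of three; "dr": the turn, a rotation vector about the tool's x, y, z in rad, a list of three. A call has exactly 10 rows; each row is the pose to reach, as a shift and turn from the pose commanded when the call began, along the tool's axes at that moment; what a row does not reach only later rows make up. A row lasts 1/12 s, in which the tool goes at most 41.7 mm and 7.16 degrees, less where a joint would pass 70% of its speed; a pose out of reach is approached as far as the arm can. A call with a gripper value outside its range is refused whole. "jaw" is the finger opening in mm, from 0 to 87, set as the call begins (left out, the last holds). The fingers move at their own pace and stop on an object; "grip_force" is the grip in N (left out, the last holds). Time passes only in rows, so rows that repeat a pose let the fingers close, or fill a call up. It gives the time, the measured TCP pose, the force, the opening and the grip force at its end, in the units of the state.
- get_state(): the state, without advancing time (a new reading comes with each control period).
- get_image(name): name is "scene" or "top"; returns the picture (384x512x3 uint8, red, green, blue); there is no depth.
- calibration(name): a dict with "vfov" (degrees; the focal length in pixels is half the picture's height over the tangent of half this angle, whatever the lens; pixels are square), "cx", "cy" (the principal point, pixels), "rvec" (rotation vector, rad) and "tvec" (3), from world to camera coordinates, as OpenCV has them. Camera axes: x right, y down, z forward; pixel columns grow to the right and rows downward; lengths in m; the calibration is good to about 2 mm. A picture is of the moment at which its call begins. calibration takes no time and is no camera call.
- close_job(): hands the job in; it is judged then, once.
The state is a dict: "time": time; "joint_positions": joint angles; "qd": joint speeds; "joint_torque": joint torques, N m; "position": TCP position; "tool_rot": TCP orientation; "ft_force": force on the tool from outside, world axes, zero at the start; "torque": the same for the moment, N m; "grip_width": opening from 0.0 (shut) to 1.0 (fully open); "grip_force": force on a finger pad.
Only numpy, scipy, OpenCV 4.12 (cv2) and the standard library are available. Lean on these libraries where they do the work, as an engineer would, in place of code of your own. Each camera call takes 0.05 s, during which the arm holds its last target. There are 200 camera calls.

TASK

Pick up the round red mirror cell and stand it gently, flat, on the bare loading end of the grey nest plate (the end nearer the robot), and let go of it there. Then nudge it slowly along the plate from behind, past the sprung roller, until it touches the ball tip of the end screw and the side rail together, press it home against them with a push of about 12 N for about a second (never more than 14 N on the end screw), and back off so that it stays seated between screw, rail and roller. Do not disturb the other things on the bench.

Things in the scene. Friction and masses are not known exactly. Their poses are not given: they have to be found in the camera images.
- cell_center (a point): centre (half-way up) of the loose round mirror cell: an upright red cylinder with a dark band, 44 mm in diameter and 26 mm tall with a grey mirror and a thin black ring on its top face, about 0.18 kg (varies). It starts standing on the bench; z axis up. Grasp it across its diameter from above.
- nest: fixed nest: grey metal plate 190 (x) x 120 (y) x 12 mm on the bench; place and yaw vary. Origin on the bench; plate spans x -95..95, y -55..65 mm of this frame, top at z = 12 mm. +x is the direction in which the cell is nudged home, away from the robot. The loading end is the bare part x < -20 mm. The seated cell's centre lies at y = 0, x = 17 to 35 mm, as the end screw is set.
- side_rail: low steel rail fixed on the plate, 10 mm tall, 10 mm wide. Origin: middle of the foot of its face, at x = 11, y = -22, z = 12 mm in the nest frame. The face looks to nest +y and runs along nest x from -17 to 39 mm, with a rounded front end (5 mm radius) before that. The cell slides along the face; friction coefficient about 0.35.
- plunger (a joint): travel of the sprung plunger with its free-turning brass roller (radius 6 mm, 4 to 17 mm over the plate): 0 when out, to 0.011 m as it is pushed to nest +y. At 0 the roller's axis is at nest x = 16, y = 19.5 mm. Spring 80 N/m, 1 N preload: passing it and sliding on takes a push of 1 to 4 N before the screw is met. A seated cell holds it pushed back 1 to 9 mm.
- end_stop: rigid end stop fixed on the plate: blue block 22 (x) x 40 (y) x 20 mm tall with a steel set screw along nest x, whose ball tip (radius 5 mm, centre 10 mm over the plate) stands out toward the cell. Origin: foot of the block's front face below the screw, nest x = 65, y = 11.4 mm. The ball's centre stands out 5.5 to 23.5 mm, set anew, not measured: feel for it. It does not yield.
- tape_roll: bystander: roll of tape, 68 mm wide, 18 mm tall, lying on the bench; origin under its centre
- vial_c: bystander: small black-capped vial, 28 mm wide, 55 mm tall; origin under its centre
- marker_b: bystander: white and red marker pen, 130 mm long, lying on the bench; origin under its centre
- slide_box: bystander: small white box, 35 x 50 x 22 mm; origin under its centre
- beaker: bystander: small clear beaker, 57 mm wide, 69 mm tall; origin under its centre
- cell: the same mirror cell; origin under its centre, z up
- load_spot (a point): good spot on the plate's top for the cell's foot at the loading end, at x = -45, y = 0, z = 12 mm in the nest frame. The cell fits there with the fingers on its nest +y and -y sides; toward +x the roller and rail leave little room.
- plunger_housing (a point): middle of the top of the dark plunger housing, 26 (x) x 28 (y) x 20 mm tall, fixed on the plate; an obstacle at x = 16, y = 50 mm in the nest frame

How it is judged:
By the outcome, as a careful person would: the job done as asked, in the order asked, and still so for the second after the job is handed in, with the robot touching nothing.
It also fails if it takes over 72 s, if anything falls off the work surface, if the arm or the gripper's body presses on something with over 40 N, if the wrist force passes 120 N, or if a joint passes its speed limit or range.

## Working session

There is one attempt and no reset: what is moved stays moved. The work goes in short steps, Python scripts to look and compute and a tool call to move; the robot and the scene stay as the last step left them, time stands still between calls to the robot, and variables do not carry over. Pictures are saved under pics/ and viewed, at most 10 in all, crops included, and the job is handed in when it is done.

Besides the shell and the picture viewer there is one more tool, called after "Call:" as name(argument=value, ...) on one line, values as JSON. send_rows: Moves the arm, as the interface text tells. Its arguments: {"type":"object","properties":{"xyz":{"type":"array"},"dr":{"type":"array"},"jaw":{"type":"number"},"grip_force":{"type":"number"}},"required":["xyz","dr"]}

```bash
mkdir -p pics; cat > h.py <<'E'
from bench import *
import numpy as np, cv2
def cam(n):
    c=calibration(n); f=192/np.tan(np.radians(c["vfov"])/2)
    R=cv2.Rodrigues(np.array(c["rvec"],float))[0]; t=np.array(c["tvec"],float)
    return f,c["cx"],c["cy"],R,t
def ray(n,u,v,z):
    f,cx,cy,R,t=cam(n); o=-R.T@t; d=R.T@np.array([(u-cx)/f,(v-cy)/f,1]); return o+d*(z-o[2])/d[2]
def proj(n,p):
    f,cx,cy,R,t=cam(n); q=R@np.asarray(p)+t; return np.array([cx+f*q[0]/q[2],cy+f*q[1]/q[2]])
E
python3 - <<'E'
from h import *
for n in("scene","top"):
    im=get_image(n); np.save(f"pics/{n}0.npy",im)
    cv2.imwrite(f"pics/{n}0.png",cv2.resize(im[:,:,::-1],(768,576)))
    print(n,calibration(n))
print(get_state())
E
```

```text
scene {'vfov': 48.992839989719585, 'cx': 255.38149238367828, 'cy': 193.6481986773719, 'rvec': array([ 0.76120523, -2.48096877,  1.27935099]), 'tvec': array([0.39730966, 0.29683984, 0.71259849])}
top {'vfov': 51.56011167298567, 'cx': 254.39925634814938, 'cy': 199.91136009058542, 'rvec': array([ 2.14665516, -2.10162203,  0.14785952]), 'tvec': array([-0.11063719,  0.54110896,  1.03156212])}
{'time': 0.1, 'joint_positions': array([ 1.21408646,  0.3217435 , -0.07010642,  1.4515576 ,  0.02259132,
        1.3707787 , -0.05690405]), 'qd': array([-0.00112002, -0.00311299,  0.00019448, -0.00074947, -0.00287795,
        0.00028962, -0.00121842]), 'joint_torque': array([-3.08535455e-04, -4.92572093e+01, -4.05341852e-01, -3.13396060e+01,
       -6.39158813e-02,  3.95520532e-02,  1.10549520e-04]), 'position': array([ 0.23534511, -0.60540238,  0.2385722 ]), 'tool_rot': array([-3.08611208e+00, -5.78896357e-01,  6.10528019e-04]), 'ft_force': array([ 0.45310804, -0.38708125,  0.24901521]), 'torque': array([-0.0450627 , -0.01004253, -0.02386888]), 'grip_force': 0.0, 'grip_width': 1.0006801010741537}
```

View pics/top0.png

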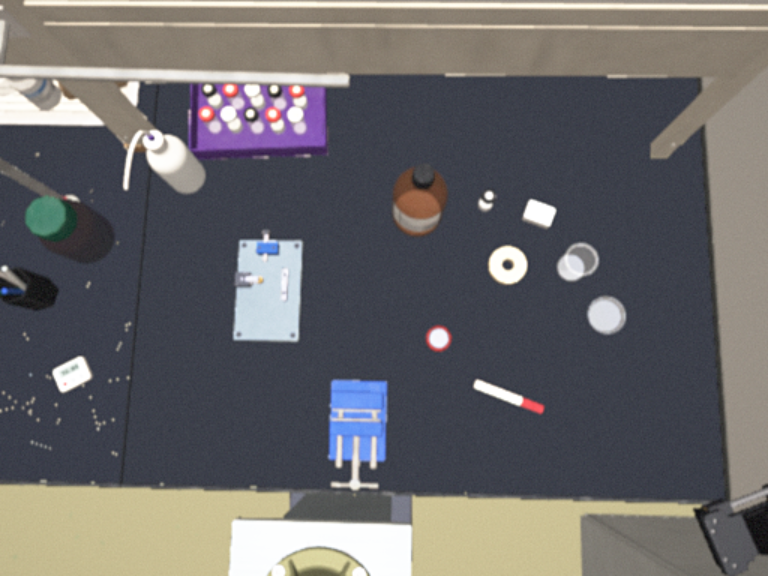

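View pics/scene0.png

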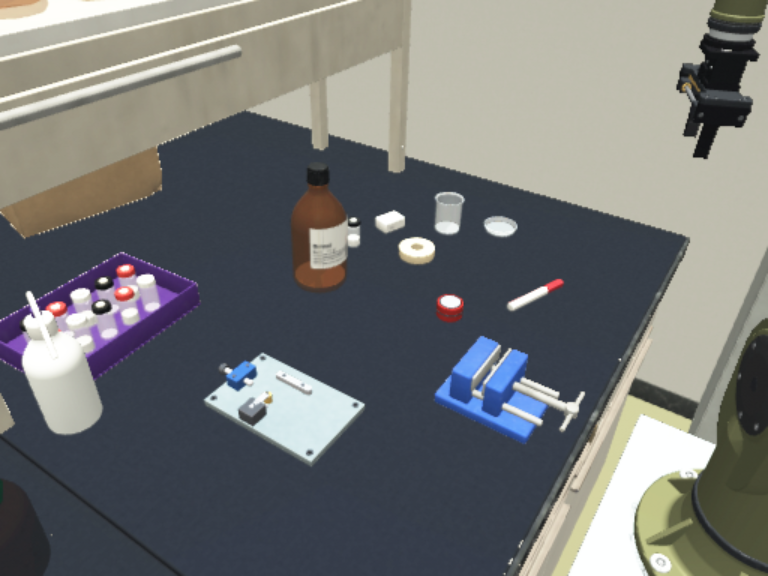

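The top view shows the cell at about (438,338) in 1.5x pixels, and the plate spans about x 233–302, y 239–342. The end stop is at the far end (268,248) and the roller on the left (258,280). The vise is at (358,420) and the tall bottle at (420,200).

```bash
cat > m.py <<'E'
from h import *
def redcell(n,im,roi):
    hsv=cv2.cvtColor(im,cv2.COLOR_RGB2HSV); m=((hsv[...,0]<8)|(hsv[...,0]>170))&(hsv[...,1]>120)&(hsv[...,2]>70)
    k=np.zeros_like(m); x0,y0,x1,y1=roi; k[y0:y1,x0:x1]=1; m=(m&k).astype(np.uint8)
    c=max(cv2.findContours(m,cv2.RETR_EXTERNAL,cv2.CHAIN_APPROX_NONE)[0],key=cv2.contourArea)
    return cv2.minEnclosingCircle(c),cv2.boundingRect(c)
def plate(n,im,roi):
    g=im.astype(int); x0,y0,x1,y1=roi; m=np.zeros(im.shape[:2],np.uint8)
    m[y0:y1,x0:x1]=(g.sum(2)>330)[y0:y1,x0:x1]
    m=cv2.morphologyEx(m,cv2.MORPH_CLOSE,np.ones((5,5)))
    c=max(cv2.findContours(m,cv2.RETR_EXTERNAL,cv2.CHAIN_APPROX_NONE)[0],key=cv2.contourArea)
    w=np.array([ray(n,u,v,.012)[:2] for u,v in c[:,0]],np.float32)
    return cv2.minAreaRect((w*1000)), cv2.boundingRect(c)
E
python3 - <<'E'
from m import *
t=np.load("pics/top0.npy"); s=np.load("pics/scene0.npy")
(c,r),b=redcell("top",t,(270,205,315,245)); print("top cell",c,r,b,ray("top",*c,.022))
(c,r),b=redcell("scene",s,(280,185,320,225)); print("scene cell",c,r,b,ray("scene",*c,.013))
print(plate("top",t,(145,150,215,240))); print(plate("scene",s,(125,225,250,310)))
for n,im,u in(("top",t,(140,145,220,240)),("scene",s,(125,225,255,315))):
    x0,y0,x1,y1=u; k=4 if n=="top" else 4
    cv2.imwrite(f"pics/c{n}.png",cv2.resize(im[y0:y1,x0:x1,::-1],None,fx=6,fy=6,interpolation=cv2.INTER_CUBIC) if n=="top" else cv2.resize(im[y0:y1,x0:x1,::-1],None,fx=6,fy=6,interpolation=cv2.INTER_CUBIC))
E
```

```text
top cell (291.9473571777344, 225.3157958984375) 8.747885704040527 (284, 217, 17, 18) [ 0.47871246 -0.20244176  0.022     ]
scene cell (299.2710266113281, 204.83177185058594) 9.977124214172363 (291, 196, 18, 19) [ 0.48011053 -0.20300231  0.013     ]
(((574.1854858398438, 115.54486083984375), (211.3221435546875, 124.17596435546875), 0.14424556493759155), (155, 153, 47, 75))
(((579.3516845703125, 119.24658203125), (222.1609344482422, 124.31450653076172), 0.2720172107219696), (136, 235, 107, 74))
```

View pics/ctop.png

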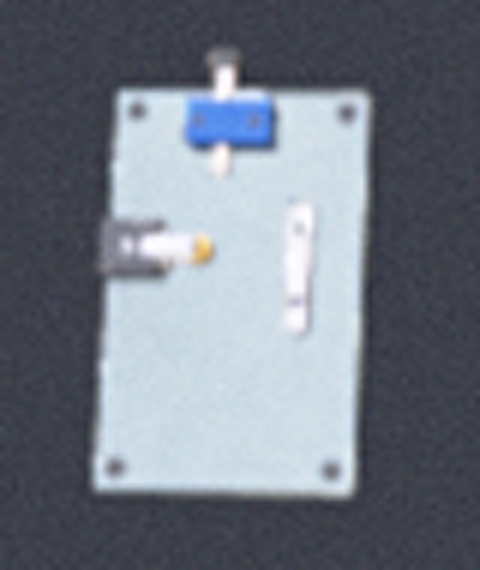

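The crop shows the plate corners at about (117,90), (371,92), (354,495) and (94,490) in 6x pixels. The screw tip is at (221,170), the roller at (203,250) and the rail at x≈297. I'll fit the edges to get the pose.

```bash
cat > fit.py <<'E'
from h import *
from scipy.optimize import least_squares
def edges(n,im,corn):
    # corn: TL,TR,BR,BL px full-res; subpixel edge points by sampling across each side, outermost dark->bright half crossing
    g=cv2.GaussianBlur(im,(0,0),.7).astype(np.float32).sum(2); out=[]
    for i in range(4):
        a,b=np.array(corn[i],float),np.array(corn[(i+1)%4],float); d=b-a; nn=np.array([-d[1],d[0]])/np.hypot(*d)
        P=[]
        for s in np.linspace(.1,.9,33):
            q=a+d*s; k=np.arange(-5,5.01,.1); xy=(q+k[:,None]*nn).astype(np.float32)   # nn points inward (clockwise in image)
            v=cv2.remap(g,xy[:,0][None],xy[:,1][None],cv2.INTER_LINEAR)[0]
            j=np.argmax(np.gradient(v)); P.append(ray(n,*xy[j],.012)[:2])
        out.append(np.array(P))
    return out
def fit(E):
    # sides: 0 far x=95, 1 right y=-55, 2 near x=-95, 3 left y=65
    def res(p):
        c,s=np.cos(p[2]),np.sin(p[2]); r=[]
        for e,(ax,val) in zip(E,((0,.095),(1,-.055),(0,-.095),(1,.065))):
            d=e-p[:2]; l=np.c_[d@[c,s],d@[-s,c]]; r.append((l[:,ax]-val)*1000)
        return np.concatenate(r)
    S=least_squares(res,[.575,.11,0],loss="soft_l1"); r=res(S.x).reshape(4,-1)
    return S.x,np.median(r,1)
E
python3 - <<'E'
from fit import *
t=np.load("pics/top0.npy"); s=np.load("pics/scene0.npy")
ct=[(x/6+140,y/6+145) for x,y in((117,90),(371,92),(354,495),(94,490))]
print([ray("top",*c,.012)[:2].round(4) for c in ct])
p,r=fit(edges("top",t,ct)); print("top",p,r)
import scipy
cs=[proj("scene",[p[0]+np.cos(p[2])*x-np.sin(p[2])*y,p[1]+np.sin(p[2])*x+np.cos(p[2])*y,.012]) for x,y in((.095,.065),(.095,-.055),(-.095,-.055),(-.095,.065))]
print(np.round(cs,1)); q,r=fit(edges("scene",s,cs)); print("scene",q,r)
for n in("top","scene"):
    f,cx,cy,R,tt=cam(n); print(n,-R.T@tt)
# feature checks from top crop: rail, roller
def nest(w): c,s_=np.cos(p[2]),np.sin(p[2]); d=np.array(w[:2])-p[:2]; return np.round([d@[c,s_]*1000,d@[-s_,c]*1000],1)
for nm,x,y,z in(("railfar",301,203,.022),("railnear",294,333,.022),("roller",204,250,.029),("ball",220,172,.022),("blk",230,123,.032)):
    print(nm,nest(ray("top",x/6+140,y/6+145,z)))
E
```

```text
[array([0.6585, 0.1746]), array([0.6595, 0.0536]), array([0.4684, 0.0529]), array([0.4682, 0.1734])]
top [0.56547116 0.11022941 0.00691869] [ 1.09269248 -0.09830423 -1.04395068  0.15887252]
[[135.3 265.7]
 [174.5 234.1]
 [243.4 268.3]
 [207.3 306.7]]
scene [0.56514565 0.11190877 0.00403433] [ 0.26190844 -0.02168055 -0.26798863 -0.12227841]
top [ 0.36806265 -0.12796794  1.10331953]
scene [0.1172023  0.56361462 0.64989818]
railfar [ 37.4 -28.2]
railnear [-24.  -27.6]
roller [13.2 14.4]
ball [51.8 10.4]
blk [72.8  4.6]
```

```bash
cat > w.py <<'E'
import sys
from h import *
def go(target,yaw,m=1):
    s=get_state(); R=cv2.Rodrigues(np.array(s["tool_rot"],float))[0]; p=np.array(s["position"])
    Rt=cv2.Rodrigues(np.array([np.pi*np.cos(yaw/2),np.pi*np.sin(yaw/2),0]))[0]
    print("shift mm",(R.T@(np.array(target)-p)*1000).round(2),"turn",cv2.Rodrigues(R.T@Rt)[0].ravel().round(4))
def st():
    s=get_state(); print("t",round(s["time"],2),"p",(np.array(s["position"])*1000).round(2),"rot",np.round(s["tool_rot"],4),"F",np.round(s["ft_force"],2),"T",np.round(s["torque"],3),"gw",round(s["grip_width"]*87,2),"gf",round(s["grip_force"],1))
E
python3 - <<'E'
import bench; print([n for n in dir(bench) if n[0]!='_'], getattr(bench,'nose_length',None))
from w import *
go([.4795,-.2027,.15],.0055); st()
E
```

```text
['MotionError', 'calibration', 'close_job', 'get_image', 'get_state', 'nose_length'] 0.017
shift mm [ 373.51 -286.69   89.03] turn [-0.0017  0.0004  0.3654]
t 0.1 p [ 235.35 -605.4   238.57] rot [-3.0861e+00 -5.7890e-01  6.0000e-04] F [ 0.45 -0.39  0.25] T [-0.045 -0.01  -0.024] gw 87.06 gf 0.0
```

Call:
send_rows(xyz=[[11, -9, 3], [30, -23, 7], [60, -46, 14], [90, -69, 21], [120, -92, 29], [150, -115, 36], [179, -138, 43], [209, -161, 50], [239, -183, 57], [265, -204, 63]], dr=[[0, 0, 0.01], [0, 0, 0.03], [0, 0, 0.06], [0, 0, 0.09], [0, 0, 0.12], [0, 0, 0.15], [0, 0, 0.18], [0, 0, 0.21], [0, 0, 0.24], [0, 0, 0.27]], jaw=87)

```text
time: 0.93
position: [0.4094, -0.3172, 0.1759]
tool_rot: [-3.137, -0.158, 0.0]
ft_force: [-0.2, -0.8, 0.3]
grip_width: 0.999
grip_force: 0.0
```

```bash
python3 -c "
from w import *
go([.4795,-.2027,.10],.0055); st()"
```

```text
shift mm [  81.22 -106.83   75.89] turn [-0.0005  0.0002  0.0949]
t 0.93 p [ 409.41 -317.18  175.85] rot [-3.1371e+00 -1.5760e-01  4.0000e-04] F [-0.16 -0.82  0.3 ] T [-0.018  0.018 -0.054] gw 86.93 gf 0.0
```

Call:
send_rows(xyz=[[18, -23, 14], [36, -46, 30], [54, -70, 48], [68, -90, 62], [77, -102, 72], [81, -107, 76], [81, -107, 76], [81, -107, 76], [81, -107, 76], [81, -107, 76]], dr=[[0, 0, 0.02], [0, 0, 0.045], [0, 0, 0.065], [0, 0, 0.085], [0, 0, 0.095], [0, 0, 0.095], [0, 0, 0.095], [0, 0, 0.095], [0, 0, 0.095], [0, 0, 0.095]])

```text
time: 1.77
position: [0.4782, -0.2069, 0.1013]
tool_rot: [3.14, 0.005, 0.001]
ft_force: [-0.4, 0.3, -0.0]
grip_width: 0.996
grip_force: 0.0
```

```bash
python3 -c "
from w import *
go([.4795,-.2027,.0205],.0055); st()
im=get_image('scene'); cv2.imwrite('pics/s1.png',cv2.resize(im[100:260,220:400,::-1],None,fx=4,fy=4,interpolation=cv2.INTER_CUBIC)[:600])
print(proj('scene',[.4795,-.2027,.026]),proj('scene',[.4795,-.2027,.117]))"
```

```text
shift mm [ 1.24 -4.33 80.82] turn [ 0.0013 -0.0009 -0.0022]
t 1.77 p [ 478.2  -206.93  101.33] rot [3.1403e+00 5.2000e-03 1.5000e-03] F [-0.43  0.25 -0.04] T [0.046 0.044 0.037] gw 86.65 gf 0.0
[299.84327145 200.8120577 ] [302.933366   169.87723917]
```

View pics/s1.png

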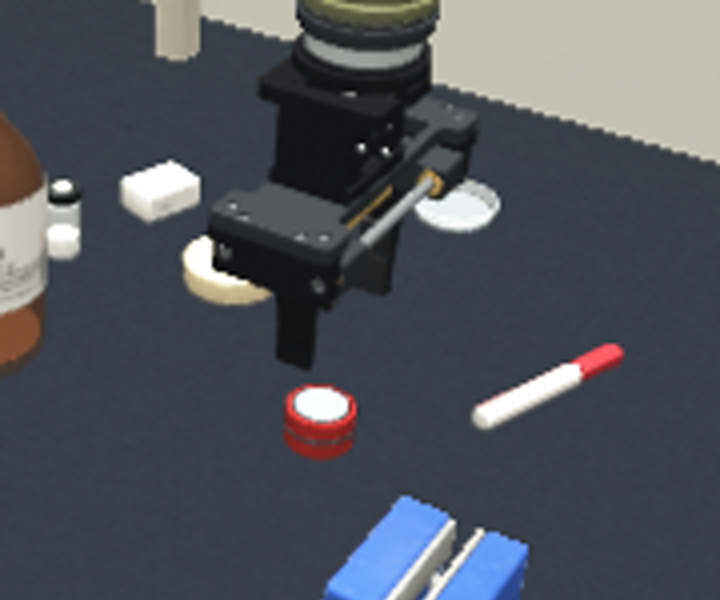

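The scene crop shows the open gripper above the cell, with the cell's top at about (321,405) in the crop and the jaws straddling it. The way down is clear.

Call:
send_rows(xyz=[[1, -4, 10], [1, -4, 25], [1, -4, 42], [1, -4, 58], [1, -4, 69], [1, -4, 75], [1, -4, 79], [1, -4, 80.5], [1, -4, 80.5], [1, -4, 80.5]], dr=[[0, 0, 0], [0, 0, 0], [0, 0, 0], [0, 0, 0], [0, 0, 0], [0, 0, 0], [0, 0, 0], [0, 0, 0], [0, 0, 0], [0, 0, 0]])

```text
time: 2.65
position: [0.48, -0.2013, 0.0207]
tool_rot: [3.141, 0.009, 0.002]
ft_force: [0.3, 0.6, -0.5]
grip_width: 0.999
grip_force: 0.0
```

Call:
send_rows(xyz=[[0, 0, 0], [0, 0, 0], [0, 0, 0], [0, 0, 0], [0, 0, 0], [0, 0, 0], [0, 0, 0], [0, 0, 0], [0, 0, 0], [0, 0, 0]], dr=[[0, 0, 0], [0, 0, 0], [0, 0, 0], [0, 0, 0], [0, 0, 0], [0, 0, 0], [0, 0, 0], [0, 0, 0], [0, 0, 0], [0, 0, 0]], jaw=34, grip_force=12)

```text
time: 3.48
position: [0.4794, -0.2012, 0.0201]
tool_rot: [3.141, 0.009, 0.0]
ft_force: [0.4, -0.4, 0.3]
grip_width: 0.505
grip_force: 12.0
```

```bash
python3 -c "
from w import *
go([.5195,.1108,.12],.0055); st()"
```

```text
shift mm [  41.91 -311.72 -100.01] turn [ 0.0002 -0.      0.0003]
t 3.48 p [ 479.39 -201.18   20.05] rot [3.1414 0.009  0.    ] F [ 0.42 -0.4   0.28] T [-0.077  0.058 -0.025] gw 43.98 gf 12.0
```

Call:
send_rows(xyz=[[0, 0, -3], [0, 0, -12], [0, 0, -28], [0, 0, -48], [0, -4, -68], [2, -16, -84], [5, -36, -94], [8, -60, -99], [12, -88, -100], [16, -118, -100]], dr=[[0, 0, 0], [0, 0, 0], [0, 0, 0], [0, 0, 0], [0, 0, 0], [0, 0, 0], [0, 0, 0], [0, 0, 0], [0, 0, 0], [0, 0, 0]])

```text
time: 4.32
position: [0.495, -0.0826, 0.1214]
tool_rot: [3.141, 0.006, 0.002]
ft_force: [0.8, 0.2, -1.5]
grip_width: 0.499
grip_force: 12.0
```

Call:
send_rows(xyz=[[4, -30, 0], [8, -60, 0], [12, -90, 0], [16, -120, 0], [20, -147, 0], [23, -168, 0], [25, -182, 0], [26, -190, 0], [26, -194, 0], [26, -194, 0]], dr=[[0, 0, 0], [0, 0, 0], [0, 0, 0], [0, 0, 0], [0, 0, 0], [0, 0, 0], [0, 0, 0], [0, 0, 0], [0, 0, 0], [0, 0, 0]])

```text
time: 5.15
position: [0.5194, 0.1115, 0.1202]
tool_rot: [3.141, 0.011, -0.0]
ft_force: [0.2, -0.3, -2.1]
grip_width: 0.501
grip_force: 12.0
```

```bash
python3 -c "
from w import *
go([.5195,.1108,.042],.0055); st()
im=get_image('scene'); cv2.imwrite('pics/s2.png',cv2.resize(im[160:320,100:300,::-1],None,fx=3.7,fy=3.7,interpolation=cv2.INTER_CUBIC))
im=get_image('top'); np.save('pics/top2.npy',im)"
```

```text
shift mm [ 0.15  0.73 78.17] turn [0.0001 0.0002 0.0012]
t 5.15 p [519.36 111.54 120.17] rot [ 3.1415e+00  1.0500e-02 -3.0000e-04] F [ 0.16 -0.27 -2.09] T [ 0.079 -0.061  0.003] gw 43.63 gf 12.0
```

View pics/s2.png

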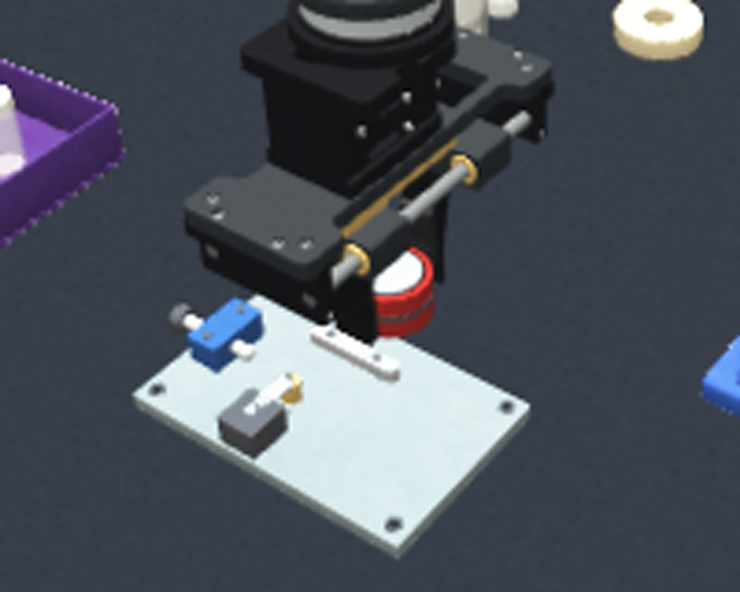

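The crop shows the cell held level above the plate's near end, with the roller at about (292,388), the rail at (355,350) and the screw tip at (245,350). I'll lower it now.

Call:
send_rows(xyz=[[0, 0.5, 5], [0, 0.5, 16], [0, 0.5, 32], [0, 0.5, 48], [0, 0.5, 61], [0, 0.5, 70], [0, 0.5, 76], [0, 0.5, 79], [0, 0.5, 80], [0, 0.5, 80]], dr=[[0, 0, 0], [0, 0, 0], [0, 0, 0], [0, 0, 0], [0, 0, 0], [0, 0, 0], [0, 0, 0], [0, 0, 0], [0, 0, 0], [0, 0, 0]])

```text
time: 6.08
position: [0.5199, 0.1107, 0.0402]
tool_rot: [-3.142, -0.009, -0.001]
ft_force: [-1.0, -1.3, -2.3]
grip_width: 0.498
grip_force: 12.0
```

Call:
send_rows(xyz=[[0, 0, 0.8], [0, 0, 1.6], [0, 0, 2.4], [0, 0, 3.2], [0, 0, 4.0], [0, 0, 4.6], [0, 0, 5.2], [0, 0, 5.8], [0, 0, 6.2], [0, 0, 6.5]], dr=[[0, 0, 0], [0, 0, 0], [0, 0, 0], [0, 0, 0], [0, 0, 0], [0, 0, 0], [0, 0, 0], [0, 0, 0], [0, 0, 0], [0, 0, 0]])

```text
time: 6.92
position: [0.5195, 0.1107, 0.0334]
tool_rot: [3.142, 0.009, -0.0]
ft_force: [-0.2, 0.5, -1.7]
grip_width: 0.505
grip_force: 12.0
```

```bash
python3 -c "
from w import *
for i in range(1): st()
m=__import__('m')
im=get_image('scene');(c,r),b=m.redcell('scene',im,(150,200,260,290)); print(c,r,b,ray('scene',*c,.028),ray('scene',*c,.025))
from fit import *
S=np.array([.5648,.111,.0055])
st()"
```

```text
t 6.92 p [519.54 110.66  33.44] rot [ 3.1415e+00  9.1000e-03 -1.0000e-04] F [-0.22  0.52 -1.69] T [ 0.016  0.015 -0.036] gw 43.89 gf 12.0
(210.0, 270.5) 12.175895690917969 (204, 259, 15, 24) [0.51383786 0.11032281 0.028     ] [0.5157512  0.10813615 0.025     ]
t 6.97 p [519.49 110.61  33.39] rot [ 3.1415e+00  9.1000e-03 -3.0000e-04] F [ 0.83  0.04 -2.24] T [ 0.033  0.012 -0.023] gw 43.56 gf 12.0
```

Call:
send_rows(xyz=[[0, 0, 0.2], [0, 0, 0.4], [0, 0, 0.6], [0, 0, 0.8], [0, 0, 1.0], [0, 0, 1.1], [0, 0, 1.2], [0, 0, 1.3], [0, 0, 1.3], [0, 0, 1.3]], dr=[[0, 0, 0], [0, 0, 0], [0, 0, 0], [0, 0, 0], [0, 0, 0], [0, 0, 0], [0, 0, 0], [0, 0, 0], [0, 0, 0], [0, 0, 0]])

```text
time: 7.8
position: [0.5196, 0.1106, 0.0322]
tool_rot: [3.142, 0.009, -0.0]
ft_force: [0.8, -0.3, -2.0]
grip_width: 0.503
grip_force: 12.0
```

Call:
send_rows(xyz=[[0, 0, 0.1], [0, 0, 0.2], [0, 0, 0.3], [0, 0, 0.4], [0, 0, 0.5], [0, 0, 0.5], [0, 0, 0.5], [0, 0, 0.5], [0, 0, 0.5], [0, 0, 0.5]], dr=[[0, 0, 0], [0, 0, 0], [0, 0, 0], [0, 0, 0], [0, 0, 0], [0, 0, 0], [0, 0, 0], [0, 0, 0], [0, 0, 0], [0, 0, 0]])

```text
time: 8.63
position: [0.5198, 0.1107, 0.0321]
tool_rot: [3.141, 0.009, 0.001]
ft_force: [-1.4, -0.9, 4.4]
grip_width: 0.5
grip_force: 12.0
```

Force in z went from −2 to +4.4 N, so the cell is on the plate. Releasing.

Call:
send_rows(xyz=[[0, 0, -0.2], [0, 0, -0.2], [0, 0, -0.2], [0, 0, -0.2], [0, 0, -0.2], [0, 0, -0.2], [0, 0, -0.2], [0, 0, -0.2], [0, 0, -0.2], [0, 0, -0.2]], dr=[[0, 0, 0], [0, 0, 0], [0, 0, 0], [0, 0, 0], [0, 0, 0], [0, 0, 0], [0, 0, 0], [0, 0, 0], [0, 0, 0], [0, 0, 0]], jaw=66)

```text
time: 9.47
position: [0.5196, 0.1107, 0.0319]
tool_rot: [3.141, 0.009, -0.0]
ft_force: [-0.3, -0.5, 0.3]
grip_width: 0.757
grip_force: 0.0
```

Call:
send_rows(xyz=[[0, 0, -2], [0, 0, -8], [0, 0, -18], [0, 0, -30], [0, 0, -38], [-8, 0, -42], [-24, 0, -42], [-44, 0, -42], [-60, 0, -42], [-66, 0, -42]], dr=[[0, 0, 0], [0, 0, 0], [0, 0, 0], [0, 0, 0], [0, 0, 0], [0, 0, 0], [0, 0, 0], [0, 0, 0], [0, 0, 0], [0, 0, 0]])

```text
time: 10.3
position: [0.4508, 0.1101, 0.0739]
tool_rot: [3.14, 0.01, -0.002]
ft_force: [-0.4, 0.1, -0.6]
grip_width: 0.758
grip_force: 0.0
```

Call:
send_rows(xyz=[[0, 0, 0], [0, 0, 0], [0, 0, 0], [0, 0, 0], [0, 0, 0], [0, 0, 0], [0, 0, 0], [0, 0, 0], [0, 0, 0], [0, 0, 0]], dr=[[0, 0, 0], [0, 0, 0], [0, 0, 0], [0, 0, 0], [0, 0, 0], [0, 0, 0], [0, 0, 0], [0, 0, 0], [0, 0, 0], [0, 0, 0]], jaw=0, grip_force=20)

```text
time: 11.13
position: [0.4536, 0.1103, 0.0739]
tool_rot: [3.142, 0.009, -0.0]
ft_force: [-0.0, -0.1, 0.6]
grip_width: 0.085
grip_force: 0.0
```

```bash
python3 -c "
from w import *
from m import *
st()
im=get_image('scene'); a=cv2.resize(im[190:320,110:260,::-1],None,fx=4.6,fy=4.6,interpolation=cv2.INTER_CUBIC); cv2.imwrite('pics/s3.png',a)
(c,r),b=redcell('scene',im,(150,200,260,290)); print(c,r,b,ray('scene',*c,.025))
im=get_image('top'); np.save('pics/top3.npy',im);
try:
  (c,r),b=redcell('top',im,(150,150,220,240)); print(c,r,b,ray('top',*c,.034))
except Exception as e: print(e)
"
```

```text
t 11.13 p [453.56 110.29  73.88] rot [ 3.1416e+00  9.2000e-03 -2.0000e-04] F [-0.01 -0.13  0.63] T [ 0.001  0.028 -0.03 ] gw 7.44 gf 0.0
(205.5, 277.0) 8.500100135803223 (198, 273, 16, 10) [0.51208005 0.12700411 0.025     ]
(182.5, 208.0) 5.02503776550293 (182, 203, 4, 11) [0.51870872 0.09689126 0.034     ]
```

View pics/s3.png

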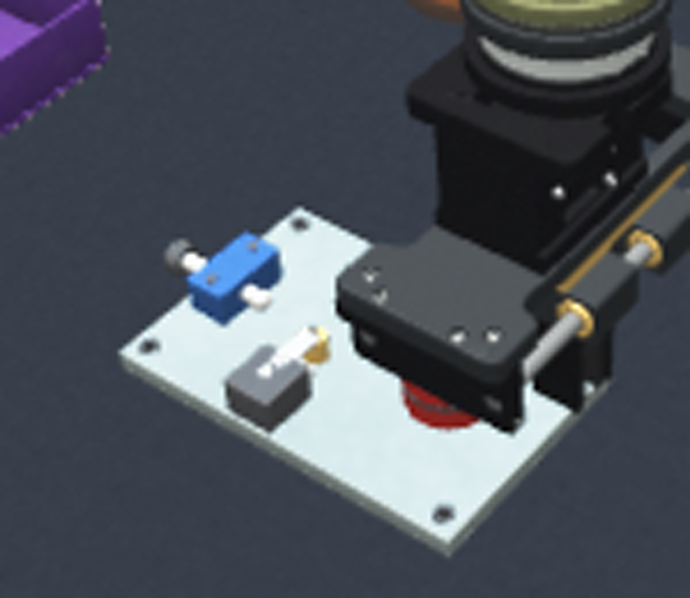

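The crop shows the cell standing flat on the near end with its foot at about (445,420), partly hidden by the gripper. The roller and rail have not been disturbed. Next I'll lower the closed fingers behind the cell.

Call:
send_rows(xyz=[[0, 2.3, 3], [0, 2.3, 10], [0, 2.3, 20], [0, 2.3, 30], [0, 2.3, 37], [0, 2.3, 40], [0, 2.3, 41.5], [3, 2.3, 41.5], [8, 2.3, 41.5], [14, 2.3, 41.5]], dr=[[0, 0, 0], [0, 0, 0], [0, 0, 0], [0, 0, 0], [0, 0, 0], [0, 0, 0], [0, 0, 0], [0, 0, 0], [0, 0, 0], [0, 0, 0]])

```text
time: 12.07
position: [0.4685, 0.1081, 0.0328]
tool_rot: [3.141, 0.009, 0.002]
ft_force: [-0.7, -0.2, 0.3]
grip_width: 0.003
grip_force: 0.0
```

Call:
send_rows(xyz=[[4, 0, 0], [7, 0, 0], [10, 0, 0], [13, 0, 0], [16, 0, 0], [18, 0, 0], [20, 0, 0], [22, 0, 0], [24, 0, 0], [26, 0, 0]], dr=[[0, 0, 0], [0, 0, 0], [0, 0, 0], [0, 0, 0], [0, 0, 0], [0, 0, 0], [0, 0, 0], [0, 0, 0], [0, 0, 0], [0, 0, 0]])

```text
time: 12.9
position: [0.4936, 0.1082, 0.0324]
tool_rot: [3.141, 0.009, -0.001]
ft_force: [-0.7, 0.1, 0.2]
grip_width: 0.003
grip_force: 0.3
```

```bash
python3 -c "
from w import *
from m import *
st()
im=get_image('top'); a=cv2.resize(im[140:240,140:230,::-1],None,fx=6,fy=6,interpolation=cv2.INTER_CUBIC); cv2.imwrite('pics/t4.png',a)
"
```

```text
t 12.9 p [493.56 108.2   32.35] rot [ 3.1414e+00  9.2000e-03 -5.0000e-04] F [-0.69  0.1   0.18] T [-0.026  0.147 -0.019] gw 0.3 gf 0.3
```

```bash
python3 - <<'E'
from h import *
t=np.load("pics/top0.npy").astype(np.float32)
p=[.5648,.111,.0055]
def W(x,y,z): c,s=np.cos(p[2]),np.sin(p[2]); x/=1e3;y/=1e3; return [p[0]+c*x-s*y,p[1]+s*x+c*y,z]
def prof(n,im,xs,y,z):
    uv=np.array([proj(n,W(x,y,z)) for x in xs],np.float32); return [cv2.remap(im[...,k],uv[:,0][None],uv[:,1][None],cv2.INTER_LINEAR)[0].round() for k in range(3)]
xs=np.arange(36,72,1.)
for nm,a in(("R",0),("B",2)):
  for y in(8,10,11.4,13): print(nm,y,prof("top",t,xs,y,.022)[a].astype(int).tolist())
s=np.load("pics/scene0.npy").astype(np.float32)
for y in(8,10,11.4,13): print("s",y,prof("scene",s,xs,y,.022)[0].astype(int).tolist())
x2=np.arange(-30,50,1.); print("rail top",prof("top",t,x2,-27,.022)[0].astype(int).tolist()); print("rail sc",prof("scene",s,x2,-27,.022)[0].astype(int).tolist())
E
```

```text
R 8 [207, 209, 208, 206, 205, 207, 208, 209, 208, 208, 208, 209, 210, 210, 208, 205, 207, 211, 215, 218, 222, 224, 226, 228, 228, 225, 220, 216, 198, 182, 162, 134, 111, 92, 89, 85]
R 10 [206, 207, 207, 206, 205, 205, 206, 207, 207, 207, 207, 209, 211, 213, 215, 216, 220, 225, 231, 235, 238, 242, 244, 246, 248, 248, 248, 248, 235, 220, 204, 172, 139, 113, 101, 89]
R 11.4 [207, 208, 207, 205, 204, 205, 205, 205, 206, 206, 207, 209, 211, 214, 220, 225, 229, 234, 239, 243, 245, 248, 249, 250, 250, 250, 249, 247, 234, 220, 203, 171, 139, 112, 101, 89]
R 13 [210, 210, 208, 205, 202, 203, 205, 206, 206, 206, 207, 207, 208, 210, 212, 216, 220, 227, 233, 238, 241, 244, 245, 245, 245, 241, 238, 234, 217, 203, 184, 157, 128, 105, 97, 87]
B 8 [232, 233, 232, 230, 229, 230, 231, 232, 232, 231, 231, 231, 232, 230, 226, 221, 219, 219, 218, 219, 222, 224, 225, 226, 226, 222, 217, 212, 201, 192, 183, 189, 197, 206, 217, 229]
B 10 [231, 231, 231, 230, 230, 230, 230, 231, 231, 231, 231, 231, 232, 231, 229, 226, 226, 227, 228, 230, 234, 238, 239, 241, 242, 240, 240, 238, 230, 221, 214, 213, 212, 214, 2
[... 1237 characters left out ...]
, 195, 199, 206, 215, 225, 235, 245, 247, 248, 250, 249, 249, 249, 249, 249, 249, 250, 250, 250, 250, 250, 250, 250, 249, 249, 248, 247, 247, 246, 244, 241, 237, 230, 220, 211, 211, 214, 217, 226, 234, 243, 244, 247, 247, 243, 238, 232, 223, 214, 209, 208, 206, 207, 208, 209, 209, 209, 209]
rail sc [221, 221, 221, 221, 216, 213, 210, 209, 215, 231, 242, 249, 250, 250, 250, 250, 250, 250, 250, 249, 224, 197, 174, 164, 153, 171, 202, 227, 239, 246, 250, 250, 250, 251, 250, 250, 250, 250, 251, 251, 251, 251, 251, 251, 251, 251, 251, 251, 251, 251, 251, 251, 250, 241, 225, 201, 173, 147, 154, 174, 197, 222, 239, 249, 250, 250, 251, 251, 251, 243, 233, 225, 222, 221, 221, 221, 222, 222, 221, 221]
```

Call:
send_rows(xyz=[[2, 0, 0], [4, 0, 0], [6, 0, 0], [8, 0, 0], [10, 0, 0], [12, 0, 0], [14, 0, 0], [16, 0, 0], [18, 0, 0], [20, 0, 0]], dr=[[0, 0, 0], [0, 0, 0], [0, 0, 0], [0, 0, 0], [0, 0, 0], [0, 0, 0], [0, 0, 0], [0, 0, 0], [0, 0, 0], [0, 0, 0]])

```text
time: 13.78
position: [0.5138, 0.1083, 0.0324]
tool_rot: [3.142, 0.009, 0.0]
ft_force: [-0.6, 0.1, -0.1]
grip_width: 0.006
grip_force: 0.3
```

Call:
send_rows(xyz=[[2, 0, 0], [4, 0, 0], [6, 0, 0], [8, 0, 0], [10, 0, 0], [12, 0, 0], [13.5, 0, 0], [15, 0, 0], [16.5, 0, 0], [18, 0, 0]], dr=[[0, 0, 0], [0, 0, 0], [0, 0, 0], [0, 0, 0], [0, 0, 0], [0, 0, 0], [0, 0, 0], [0, 0, 0], [0, 0, 0], [0, 0, 0]])

```text
time: 14.62
position: [0.531, 0.1087, 0.0323]
tool_rot: [-3.142, -0.01, 0.002]
ft_force: [-3.3, 0.6, 1.7]
grip_width: 0.006
grip_force: 1.4
```

```bash
python3 -c "
from w import *
from m import *
st()
im=get_image('scene'); a=cv2.resize(im[190:320,110:260,::-1],None,fx=4.6,fy=4.6,interpolation=cv2.INTER_CUBIC); cv2.imwrite('pics/s5.png',a)
"
```

```text
t 14.62 p [531.02 108.75  32.33] rot [-3.1416e+00 -9.7000e-03  2.1000e-03] F [-3.32  0.63  1.67] T [0.237 0.644 0.035] gw 0.52 gf 1.4
```

View pics/s5.png

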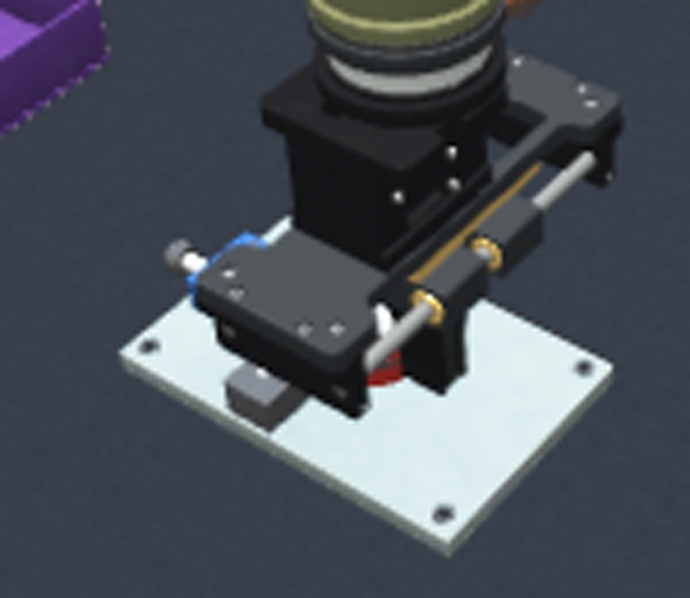

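The crop shows the red cell in front of the fingers at about (383,372), pushing past the roller. −3.3 N fits the roller, so I'll continue more slowly.

Call:
send_rows(xyz=[[1, 0, 0], [2, 0, 0], [3, 0, 0], [4, 0, 0], [5, 0, 0], [6, 0, 0], [7, 0, 0], [8, 0, 0], [9, 0, 0], [10, 0, 0]], dr=[[0, 0, 0], [0, 0, 0], [0, 0, 0], [0, 0, 0], [0, 0, 0], [0, 0, 0], [0, 0, 0], [0, 0, 0], [0, 0, 0], [0, 0, 0]])

```text
time: 15.5
position: [0.5417, 0.1085, 0.0324]
tool_rot: [3.142, 0.009, 0.0]
ft_force: [-2.2, 1.2, -0.7]
grip_width: 0.005
grip_force: 1.1
```

Call:
send_rows(xyz=[[0.8, 0, 0], [1.6, 0, 0], [2.4, 0, 0], [3.2, 0, 0], [4, 0, 0], [4.8, 0, 0], [5.6, 0, 0], [6.4, 0, 0], [7.2, 0, 0], [8, 0, 0]], dr=[[0, 0, 0], [0, 0, 0], [0, 0, 0], [0, 0, 0], [0, 0, 0], [0, 0, 0], [0, 0, 0], [0, 0, 0], [0, 0, 0], [0, 0, 0]])

```text
time: 16.33
position: [0.5498, 0.1084, 0.0325]
tool_rot: [3.141, 0.009, 0.0]
ft_force: [-2.1, 0.9, -0.0]
grip_width: 0.008
grip_force: 0.7
```

```bash
python3 -c "
from w import *
st()
im=get_image('top'); a=cv2.resize(im[140:240,140:230,::-1],None,fx=6,fy=6,interpolation=cv2.INTER_CUBIC); cv2.imwrite('pics/t6.png',a)
"
```

```text
t 16.33 p [549.8  108.4   32.47] rot [3.1414e+00 9.0000e-03 4.0000e-04] F [-2.07  0.89 -0.03] T [0.188 0.308 0.016] gw 0.74 gf 0.7
```

View pics/t6.png

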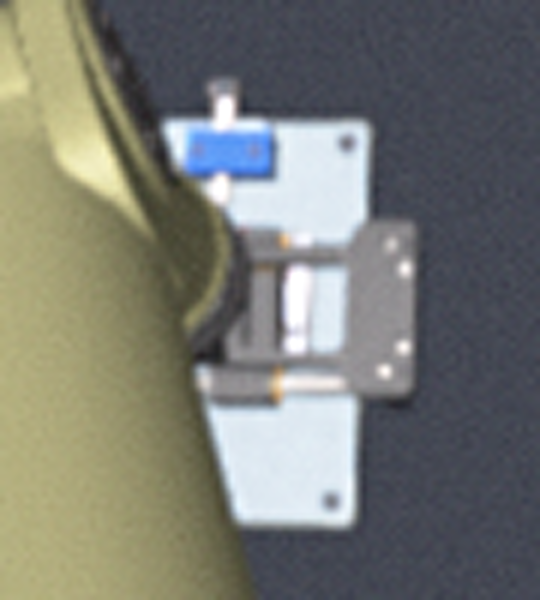

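The top view has the cell hidden by the arm. The screw tip is visible at about (221,200) and the rail at x≈297, and the force is steady at about 2 N. The screw is still some 15 mm ahead by the image estimate.

Call:
send_rows(xyz=[[0.7, 0, 0], [1.4, 0, 0], [2.1, 0, 0], [2.8, 0, 0], [3.5, 0, 0], [4.2, 0, 0], [4.9, 0, 0], [5.6, 0, 0], [6.3, 0, 0], [7, 0, 0]], dr=[[0, 0, 0], [0, 0, 0], [0, 0, 0], [0, 0, 0], [0, 0, 0], [0, 0, 0], [0, 0, 0], [0, 0, 0], [0, 0, 0], [0, 0, 0]])

```text
time: 17.22
position: [0.5567, 0.1085, 0.0324]
tool_rot: [3.141, 0.009, 0.0]
ft_force: [-0.2, 0.4, 0.2]
grip_width: 0.01
grip_force: 0.4
```

Call:
send_rows(xyz=[[0.3, 0, 0], [0.6, 0, 0], [0.9, 0, 0], [1.2, 0, 0], [1.5, 0, 0], [1.8, 0, 0], [2.1, 0, 0], [2.4, 0, 0], [2.7, 0, 0], [3, 0, 0]], dr=[[0, 0, 0], [0, 0, 0], [0, 0, 0], [0, 0, 0], [0, 0, 0], [0, 0, 0], [0, 0, 0], [0, 0, 0], [0, 0, 0], [0, 0, 0]])

```text
time: 18.05
position: [0.5597, 0.1085, 0.0324]
tool_rot: [3.141, 0.009, 0.0]
ft_force: [0.1, 0.1, -0.0]
grip_width: 0.007
grip_force: 0.2
```

```bash
python3 -c "
from w import *
st()"
```

```text
t 18.05 p [559.67 108.53  32.43] rot [3.1415e+00 9.0000e-03 2.0000e-04] F [ 0.1   0.13 -0.03] T [0.125 0.098 0.028] gw 0.58 gf 0.2
```

Call:
send_rows(xyz=[[0.2, 0, 0], [0.4, 0, 0], [0.6, 0, 0], [0.8, 0, 0], [1, 0, 0], [1.2, 0, 0], [1.4, 0, 0], [1.6, 0, 0], [1.8, 0, 0], [2, 0, 0]], dr=[[0, 0, 0], [0, 0, 0], [0, 0, 0], [0, 0, 0], [0, 0, 0], [0, 0, 0], [0, 0, 0], [0, 0, 0], [0, 0, 0], [0, 0, 0]])

```text
time: 18.88
position: [0.5616, 0.1086, 0.0324]
tool_rot: [3.141, 0.009, 0.0]
ft_force: [-0.7, -0.2, 0.1]
grip_width: 0.004
grip_force: 0.1
```

Call:
send_rows(xyz=[[0.1, 0, 0], [0.2, 0, 0], [0.3, 0, 0], [0.4, 0, 0], [0.5, 0, 0], [0.6, 0, 0], [0.7, 0, 0], [0.8, 0, 0], [0.8, 0, 0], [0.8, 0, 0]], dr=[[0, 0, 0], [0, 0, 0], [0, 0, 0], [0, 0, 0], [0, 0, 0], [0, 0, 0], [0, 0, 0], [0, 0, 0], [0, 0, 0], [0, 0, 0]])

```text
time: 19.72
position: [0.5624, 0.1086, 0.0324]
tool_rot: [3.141, 0.009, 0.0]
ft_force: [0.2, -0.3, 0.5]
grip_width: 0.002
grip_force: 0.0
```

Call:
send_rows(xyz=[[0.1, 0, 0], [0.2, 0, 0], [0.3, 0, 0], [0.4, 0, 0], [0.5, 0, 0], [0.6, 0, 0], [0.7, 0, 0], [0.8, 0, 0], [0.8, 0, 0], [0.8, 0, 0]], dr=[[0, 0, 0], [0, 0, 0], [0, 0, 0], [0, 0, 0], [0, 0, 0], [0, 0, 0], [0, 0, 0], [0, 0, 0], [0, 0, 0], [0, 0, 0]])

```text
time: 20.55
position: [0.5632, 0.1086, 0.0324]
tool_rot: [3.141, 0.009, 0.0]
ft_force: [0.0, -0.5, -0.2]
grip_width: 0.008
grip_force: 0.0
```

Call:
send_rows(xyz=[[0.1, 0, 0], [0.2, 0, 0], [0.3, 0, 0], [0.4, 0, 0], [0.5, 0, 0], [0.6, 0, 0], [0.7, 0, 0], [0.8, 0, 0], [0.8, 0, 0], [0.8, 0, 0]], dr=[[0, 0, 0], [0, 0, 0], [0, 0, 0], [0, 0, 0], [0, 0, 0], [0, 0, 0], [0, 0, 0], [0, 0, 0], [0, 0, 0], [0, 0, 0]])

```text
time: 21.38
position: [0.564, 0.1086, 0.0324]
tool_rot: [3.141, 0.009, 0.0]
ft_force: [0.1, -0.7, 0.6]
grip_width: 0.008
grip_force: 0.0
```

```bash
python3 -c "
from w import *
st()
im=get_image('scene'); a=cv2.resize(im[200:300,110:230,::-1],None,fx=6,fy=6,interpolation=cv2.INTER_CUBIC); cv2.imwrite('pics/s7.png',a)"
```

```text
t 21.38 p [564.02 108.61  32.45] rot [3.1415e+00 9.2000e-03 1.0000e-04] F [ 0.14 -0.73  0.61] T [0.018 0.011 0.012] gw 0.66 gf 0.0
```

View pics/s7.png

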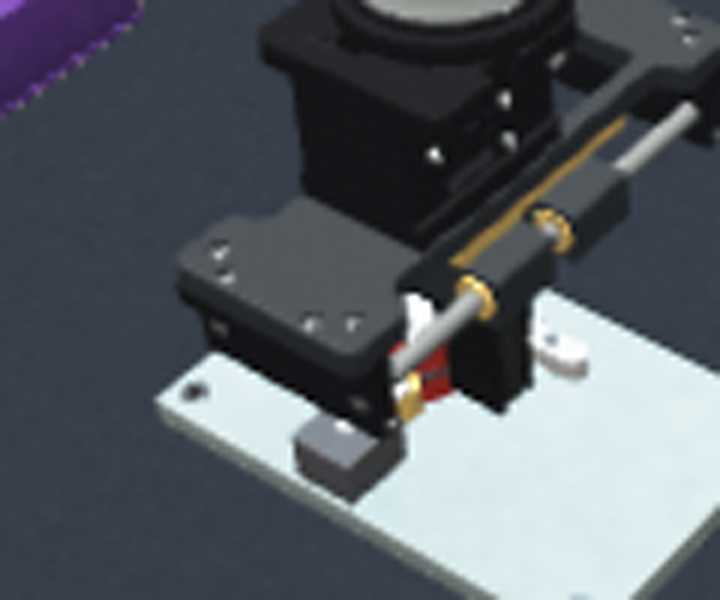

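The crop shows the roller at (410,395) touching the red cell at (435,375), which is just ahead of the finger. I'll keep feeling forward in small steps.

Call:
send_rows(xyz=[[0.1, 0, 0], [0.2, 0, 0], [0.3, 0, 0], [0.4, 0, 0], [0.5, 0, 0], [0.6, 0, 0], [0.6, 0, 0], [0.6, 0, 0], [0.6, 0, 0], [0.6, 0, 0]], dr=[[0, 0, 0], [0, 0, 0], [0, 0, 0], [0, 0, 0], [0, 0, 0], [0, 0, 0], [0, 0, 0], [0, 0, 0], [0, 0, 0], [0, 0, 0]])

```text
time: 22.27
position: [0.5645, 0.1086, 0.0324]
tool_rot: [3.142, 0.009, -0.0]
ft_force: [-0.6, 0.1, 0.3]
grip_width: 0.007
grip_force: 0.1
```

Call:
send_rows(xyz=[[0.1, 0, 0], [0.2, 0, 0], [0.3, 0, 0], [0.4, 0, 0], [0.5, 0, 0], [0.5, 0, 0], [0.5, 0, 0], [0.5, 0, 0], [0.5, 0, 0], [0.5, 0, 0]], dr=[[0, 0, 0], [0, 0, 0], [0, 0, 0], [0, 0, 0], [0, 0, 0], [0, 0, 0], [0, 0, 0], [0, 0, 0], [0, 0, 0], [0, 0, 0]])

```text
time: 23.1
position: [0.5649, 0.1087, 0.0323]
tool_rot: [3.141, 0.009, -0.001]
ft_force: [-1.9, -0.3, 0.9]
grip_width: 0.006
grip_force: 1.0
```

```bash
python3 -c "
from w import *
st()"
```

```text
t 23.1 p [564.86 108.66  32.34] rot [ 3.1415e+00  9.2000e-03 -7.0000e-04] F [-1.88 -0.3   0.91] T [ 0.076  0.388 -0.005] gw 0.54 gf 1.0
```

Call:
send_rows(xyz=[[0.05, 0, 0], [0.1, 0, 0], [0.15, 0, 0], [0.2, 0, 0], [0.25, 0, 0], [0.3, 0, 0], [0.3, 0, 0], [0.3, 0, 0], [0.3, 0, 0], [0.3, 0, 0]], dr=[[0, 0, 0], [0, 0, 0], [0, 0, 0], [0, 0, 0], [0, 0, 0], [0, 0, 0], [0, 0, 0], [0, 0, 0], [0, 0, 0], [0, 0, 0]])

```text
time: 23.93
position: [0.5651, 0.1087, 0.0323]
tool_rot: [3.141, 0.009, -0.001]
ft_force: [-5.0, -0.2, 1.8]
grip_width: 0.006
grip_force: 2.0
```

```bash
python3 -c "
from w import *
st()"
```

```text
t 23.93 p [565.09 108.65  32.35] rot [ 3.1414e+00  9.3000e-03 -9.0000e-04] F [-5.01 -0.19  1.82] T [0.194 0.826 0.024] gw 0.51 gf 2.0
```

Call:
send_rows(xyz=[[0.05, 0, 0], [0.1, 0, 0], [0.15, 0, 0], [0.2, 0, 0], [0.25, 0, 0], [0.3, 0, 0], [0.35, 0, 0], [0.4, 0, 0], [0.4, 0, 0], [0.4, 0, 0]], dr=[[0, 0, 0], [0, 0, 0], [0, 0, 0], [0, 0, 0], [0, 0, 0], [0, 0, 0], [0, 0, 0], [0, 0, 0], [0, 0, 0], [0, 0, 0]])

```text
time: 24.77
position: [0.5653, 0.1087, 0.0323]
tool_rot: [3.141, 0.009, -0.002]
ft_force: [-5.4, -0.3, 2.6]
grip_width: 0.003
grip_force: 2.7
```

```bash
python3 -c "
from w import *
st()"
```

```text
t 24.77 p [565.27 108.66  32.34] rot [ 3.1413e+00  9.3000e-03 -1.7000e-03] F [-5.45 -0.27  2.58] T [0.113 1.218 0.055] gw 0.26 gf 2.7
```

Call:
send_rows(xyz=[[0.05, 0, 0], [0.1, 0, 0], [0.15, 0, 0], [0.2, 0, 0], [0.25, 0, 0], [0.3, 0, 0], [0.35, 0, 0], [0.4, 0, 0], [0.45, 0, 0], [0.5, 0, 0]], dr=[[0, 0, 0], [0, 0, 0], [0, 0, 0], [0, 0, 0], [0, 0, 0], [0, 0, 0], [0, 0, 0], [0, 0, 0], [0, 0, 0], [0, 0, 0]])

```text
time: 25.6
position: [0.5653, 0.1086, 0.0322]
tool_rot: [3.141, 0.009, -0.003]
ft_force: [-6.8, 0.3, 3.3]
grip_width: 0.004
grip_force: 3.3
```

```bash
python3 -c "
from w import *
a=[]
for i in range(6):
    s=get_state(); a.append([*s['ft_force'],s['torque'][1],s['grip_force'],s['position'][0]*1e3]); get_image('top')
a=np.array(a); print(a.round(2)); print(a.mean(0).round(3))"
```

```text
[[-6.7700e+00  3.0000e-01  3.3400e+00  1.4100e+00  3.2700e+00  5.6532e+02]
 [-5.6600e+00 -1.1100e+00  4.1100e+00  1.4700e+00  3.2500e+00  5.6533e+02]
 [-6.4700e+00  1.6000e-01  3.9800e+00  1.4100e+00  3.2500e+00  5.6531e+02]
 [-6.3800e+00  3.1000e-01  3.6700e+00  1.4000e+00  3.2400e+00  5.6531e+02]
 [-6.2700e+00  1.2000e-01  3.3700e+00  1.4300e+00  3.2400e+00  5.6532e+02]
 [-6.4700e+00 -3.0000e-02  3.5500e+00  1.3700e+00  3.2400e+00  5.6532e+02]]
[-6.33500e+00 -4.20000e-02  3.66900e+00  1.41300e+00  3.24900e+00
  5.65317e+02]
```

Call:
send_rows(xyz=[[0.1, 0, 0], [0.2, 0, -0.05], [0.3, 0, -0.1], [0.4, 0, -0.1], [0.5, 0, -0.15], [0.6, 0, -0.2], [0.7, 0, -0.2], [0.8, 0, -0.2], [0.8, 0, -0.2], [0.8, 0, -0.2]], dr=[[0, 0, 0], [0, 0, 0], [0, 0, 0], [0, 0, 0], [0, 0, 0], [0, 0, 0], [0, 0, 0], [0, 0, 0], [0, 0, 0], [0, 0, 0]])

```text
time: 26.73
position: [0.5654, 0.1087, 0.0322]
tool_rot: [3.141, 0.01, -0.005]
ft_force: [-7.9, 0.4, 3.8]
grip_width: 0.005
grip_force: 3.9
```

```bash
cat > avg.py <<'E'
from w import *
a=[]
for i in range(3):
    s=get_state(); a.append([*s['ft_force'],s['torque'][1],s['grip_force'],s['position'][0]*1e3,s['position'][2]*1e3,s['time']]); get_image('top')
a=np.array(a); print(a.round(2)); print(a.mean(0).round(3))
E
python3 avg.py
```

```text
[[-7.8700e+00  4.3000e-01  3.7700e+00  1.7100e+00  3.9000e+00  5.6543e+02
   3.2240e+01  2.6730e+01]
 [-7.6900e+00  3.8000e-01  4.3200e+00  1.7700e+00  3.9000e+00  5.6544e+02
   3.2230e+01  2.6780e+01]
 [-7.1500e+00  1.0000e+00  3.5700e+00  1.7600e+00  3.9000e+00  5.6546e+02
   3.2250e+01  2.6830e+01]]
[ -7.572   0.605   3.888   1.746   3.899 565.441  32.237  26.783]
```

Call:
send_rows(xyz=[[0.15, 0, 0], [0.3, 0, 0], [0.45, 0, 0], [0.6, 0, 0], [0.75, 0, 0], [0.9, 0, 0], [1.05, 0, 0], [1.2, 0, 0], [1.2, 0, 0], [1.2, 0, 0]], dr=[[0, 0, 0], [0, 0, 0], [0, 0, 0], [0, 0, 0], [0, 0, 0], [0, 0, 0], [0, 0, 0], [0, 0, 0], [0, 0, 0], [0, 0, 0]])

```text
time: 27.72
position: [0.5656, 0.1088, 0.032]
tool_rot: [3.141, 0.01, -0.009]
ft_force: [-9.9, -0.1, 6.1]
grip_width: 0.005
grip_force: 5.0
```

```bash
python3 avg.py
```

```text
[[-9.9100e+00 -8.0000e-02  6.0600e+00  2.1900e+00  4.9900e+00  5.6560e+02
   3.2000e+01  2.7720e+01]
 [-1.0440e+01  4.6000e-01  5.3100e+00  2.1700e+00  4.9900e+00  5.6563e+02
   3.2030e+01  2.7770e+01]
 [-1.0470e+01  3.0000e-02  6.0200e+00  2.1800e+00  4.9900e+00  5.6564e+02
   3.2040e+01  2.7820e+01]]
[-1.02740e+01  1.37000e-01  5.79900e+00  2.17900e+00  4.99000e+00
  5.65623e+02  3.20240e+01  2.77670e+01]
```

Call:
send_rows(xyz=[[0.2, 0, 0], [0.4, 0, 0], [0.6, 0, 0], [0.75, 0, 0], [0.75, 0, 0], [0.75, 0, 0], [0.75, 0, 0], [0.75, 0, 0], [0.75, 0, 0], [0.75, 0, 0]], dr=[[0, 0, 0], [0, 0, 0], [0, 0, 0], [0, 0, 0], [0, 0, 0], [0, 0, 0], [0, 0, 0], [0, 0, 0], [0, 0, 0], [0, 0, 0]])

```text
time: 28.7
position: [0.5657, 0.1088, 0.0319]
tool_rot: [3.14, 0.01, -0.011]
ft_force: [-11.8, -0.5, 5.5]
grip_width: 0.008
grip_force: 5.7
```

```bash
python3 avg.py
```

```text
[[-1.1770e+01 -5.2000e-01  5.4500e+00  2.4300e+00  5.6600e+00  5.6572e+02
   3.1860e+01  2.8700e+01]
 [-1.2450e+01 -3.3000e-01  6.4200e+00  2.4200e+00  5.6600e+00  5.6573e+02
   3.1880e+01  2.8750e+01]
 [-1.1430e+01 -3.0000e-02  6.0800e+00  2.4200e+00  5.6600e+00  5.6572e+02
   3.1880e+01  2.8800e+01]]
[-1.18820e+01 -2.95000e-01  5.98300e+00  2.42400e+00  5.65800e+00
  5.65724e+02  3.18750e+01  2.87500e+01]
```

11.9 N is holding. I'll hold a little longer, then ease off.

Call:
send_rows(xyz=[[0, 0, 0], [0, 0, 0], [0, 0, 0], [0, 0, 0], [0, 0, 0], [-0.6, 0, 0], [-1.4, 0, 0], [-2.4, 0, 0], [-3.6, 0, 0], [-5, 0, 0]], dr=[[0, 0, 0], [0, 0, 0], [0, 0, 0], [0, 0, 0], [0, 0, 0], [0, 0, 0], [0, 0, 0], [0, 0, 0], [0, 0, 0], [0, 0, 0]])

```text
time: 29.68
position: [0.5649, 0.1085, 0.0326]
tool_rot: [-3.141, -0.009, -0.003]
ft_force: [-0.2, -0.5, -0.1]
grip_width: 0.004
grip_force: 0.1
```

Call:
send_rows(xyz=[[-2, 0, 0], [-5, 0, 0], [-9, 0, 0], [-14, 0, 0], [-20, 0, 0], [-27, 0, 0], [-35, 0, 0], [-42, 0, 0], [-48, 0, 0], [-52, 0, 0]], dr=[[0, 0, 0], [0, 0, 0], [0, 0, 0], [0, 0, 0], [0, 0, 0], [0, 0, 0], [0, 0, 0], [0, 0, 0], [0, 0, 0], [0, 0, 0]])

```text
time: 30.52
position: [0.511, 0.1083, 0.0326]
tool_rot: [3.141, 0.01, -0.0]
ft_force: [0.6, 0.8, -0.3]
grip_width: 0.007
grip_force: 0.0
```

Call:
send_rows(xyz=[[0, 0, -5], [0, 0, -15], [0, 0, -30], [0, 10, -50], [0, 30, -75], [0, 60, -100], [0, 95, -120], [0, 130, -130], [0, 160, -135], [0, 180, -135]], dr=[[0, 0, 0], [0, 0, 0], [0, 0, 0], [0, 0, 0], [0, 0, 0], [0, 0, 0], [0, 0, 0], [0, 0, 0], [0, 0, 0], [0, 0, 0]])

```text
time: 31.35
position: [0.5145, -0.0759, 0.1708]
tool_rot: [3.139, 0.003, 0.008]
ft_force: [0.2, -0.1, -0.7]
grip_width: 0.004
grip_force: 0.0
```

```bash
python3 - <<'E'
from m import *
from w import st
st()
t=get_image('top'); s=get_image('scene')
p=[.5648,.111,.0055]
for n,im,z,roi in(("top",t,.034,(150,145,220,240)),("scene",s,.025,(120,200,260,310))):
    (c,r),b=redcell(n,im,roi); w=ray(n,*c,z); d=w[:2]-p[:2]; print(n,c,r,b,"nest mm",(np.array([d[0]+p[2]*d[1],d[1]-p[2]*d[0]])*1000).round(1))
a=cv2.resize(t[145:240,140:220,::-1],(480,570),interpolation=cv2.INTER_CUBIC); b=cv2.resize(s[230:310,125:255,::-1],None,fx=2.4,fy=2.4,interpolation=cv2.INTER_CUBIC)
o=np.zeros((570,480+b.shape[1],3),np.uint8); o[:,:480]=a; o[:b.shape[0],480:]=b; cv2.imwrite('pics/f.png',o); print(o.shape)
E
```

```text
t 31.35 p [514.49 -75.9  170.76] rot [3.1389 0.0032 0.0076] F [ 0.21 -0.05 -0.65] T [-0.023  0.019  0.006] gw 0.37 gf 0.0
top (180.125, 181.1875) 7.214723110198975 (174, 176, 14, 12) nest mm [28.5 -3.7]
scene (178.3947296142578, 254.6052703857422) 11.48447322845459 (168, 245, 21, 21) nest mm [34.1 -1.2]
(570, 792, 3)
```

View pics/f.png

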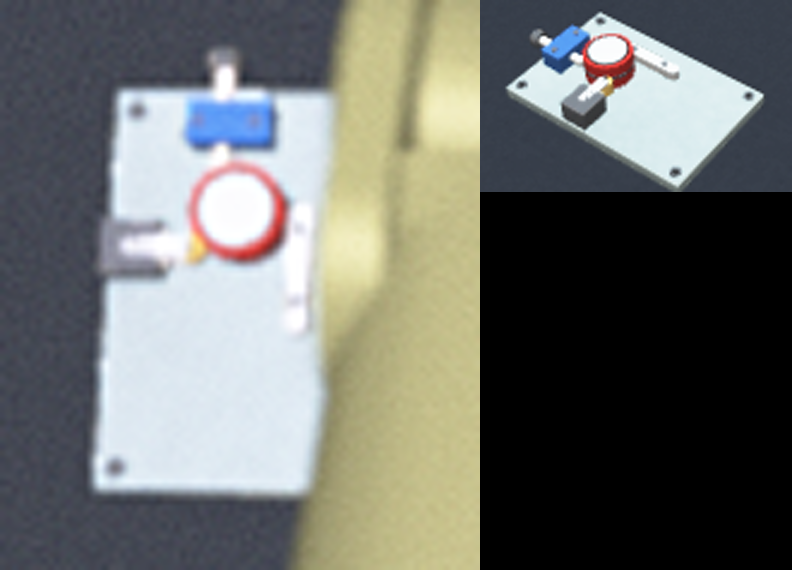

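The final view shows the cell at (238,210) in the crop. It touches the screw tip at (221,158) and sits against the rail at x≈288, with the roller at (197,248) behind it. The arm is clear, so I'm handing in.

```bash
python3 -c "
from bench import *
print(close_job())"
```

```text
the job is handed in; nothing more can be done
None
```

The mirror cell was set down on the loading end and nudged past the roller. I pressed it home at about 12 N for about a second; the final picture shows it seated between screw, rail and roller. The arm is clear of everything, and I handed the job in at about 31 s.

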